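# Hang the drilling jig and tug it home

## Task

Pick up the aluminium drilling jig and hang it by its window on the hook of the stand. Keep hold of it and tug it down gently, with roughly one kilo's pull, until the hook has slid down and bears on its stop; hold that steady pull for about a second to be sure it is held, and only then let go, leaving the jig hanging still. Never jerk hard (25 N on the hook is too much), and leave the other things on the bench alone.

Things in the scene. Friction and masses are not known exactly. Their poses are not given: they have to be found in the camera images.
- jig_mid (a point): Centre, half-way up, of the aluminium drilling jig: upright plate (8 mm thick along its x, 70 mm wide along its y, z up) on a foot 50 (x) by 80 (y) by 20 mm high; 134 mm tall, same both ways round. This point is 67 mm above the underside. Grip the solid plate above the window (84 to 134 mm above the underside) across its 8 mm.
- jig_eye (a point): Middle of the upper edge of the jig's window, in mid-thickness, 84 mm above the jig's underside; the jig hangs by this edge. The window goes through the plate along its x: 30 mm wide, 44 mm high, from 40 to 84 mm above the underside. Axes as jig_mid.
- jig: The whole drilling jig, about 0.36 kg, standing loose on a white chipboard panel 18 mm thick. Origin at the centre of the underside of its foot, axes as jig_mid.
- stand: Hook stand fixed to the table: dark base 130 x 110 x 12 mm, square 22 mm post, black clamp block (34 x 36 x 44 mm) on its head, from which a steel hook of 8 mm round bar sticks out level along the stand's -x: straight to 85 mm from the post axis, then a tip turned up, its end 93 mm out, 12 mm above the bar's top. Origin under the post, z up.
- hook_mark (a point): Fixed mark where the jig's plate should hang: 58 mm from the post axis along the stand's -x, 41 mm from the block's face, 185 mm above the table. The bar's centre line is at this height only if the block is in its middle setting: it was set by hand, unmeasured, so the bar is up to 6 mm above or below that (and lower by joint hook). Axes as the stand's.
- hook (a joint): How far the hook has slid down in its block (m): 0 to 0.003 at the start, 0.014 when it bears on its stop. It is stiff: about 6 N are needed to slide it, more than the jig weighs, and it stays where it is left.
- tape: Bystander: black and orange tape measure, 35 x 65 x 65 mm. Origin on its underside; leave alone.
- holesaw: Bystander: shiny steel hole saw, 44 mm across and 120 mm long, lying down. Origin on its underside; leave alone.
- driver: Bystander: screwdriver lying down. Origin on its underside; leave alone.
- glue: Bystander: white glue jar with red lid, 60 mm across, 75 mm tall. Origin on its underside; leave alone.
- square: Bystander: try square lying flat: dark wooden stock 120 mm, steel blade 170 mm. Origin on its underside; leave alone.
- bits: Bystander: open blue plastic box with three compartments, 100 x 140 x 40 mm. Origin on its underside; leave alone.
- battery: Bystander: yellow battery block, 75 x 110 x 60 mm. Origin on its underside; leave alone.
There are look-alikes about, which are no part of the job. There is more than one size of the jig; the job needs the larger.

How it is judged:
By the outcome, as a careful person would: the job done as asked, in the order asked, and still so for the second after the job is handed in, with the robot touching nothing.
It also fails if it takes over 51 s, if anything falls off the work surface, if the arm or the gripper's body presses on something with over 40 N, if the wrist force passes 120 N, or if a joint passes its speed limit or range.

## Robot

A 7-joint arm with a two-finger parallel gripper is mounted at the origin on the work surface. World frame = base frame: x ahead of the robot, y to its left, z up, the work surface at z = 0. Lengths are in mm, angles in degrees, forces in N, time in s.
With the tool pointing down it reaches from about 425 to 925 mm from the base axis. Payload 6.8 kg.
Tool frame: the origin (TCP) lies at the very end of the fingers, on their centre line; the grasp point (between the pads) lies 19 mm behind it (bot.tcp_to_grasp is the distance from the TCP to the grasp point, in mm); z points along the fingers, y is the line along which they close (so a half turn about z gives the same grasp; the last joint's range is limited). The gripper opens to 88 mm and grips with 3 to 60 N. Pads are 20 mm wide; open, the fingers measure 115 mm over their backs; the gripper's body (75 mm by 178 mm) begins 61 mm behind the grasp point.
Start: joints at [65.426, 27.33, 1.283, 89.118, -0.659, 63.558, -4.761], TCP at [212.854, -640.578, 222.664] pointing down, gripper open.
Joint ranges: [-169.35, 169.35], [-19.33, 120.38], [-80.79, 83.38], [13.8, 139.57], [-78.32, 258.32], [9.67, 109.79], [-169.56, 169.56]. Speed limits (degrees/s): [136.94, 136.94, 180, 180, 180, 180, 180].

## Interface

Orientations are given as [roll, pitch, yaw] about the fixed x, y, z axes, in that order (R = Rz(yaw) Ry(pitch) Rx(roll)).
In Python, from workcell import bot gives the robot as it stands. The module is installed in compiled form; this text tells all that it offers.
- The arm moves only by the tool send_rows, never from a script. Its argument "plan" is one flat list of numbers, 5 for each row, row after row: the shift along the tool's x, y, z in mm, then the turn about the tool's z in rad, then the closure in counts, from 0 (fully open) to 255 (shut). In form: [tx, ty, tz, twist, claw, tx, ty, tz, twist, claw, ...]. A call has 1 to 8 rows; each row shifts and turns the commanded pose from where the row before left it, along the tool's axes as they then stand; what a row does not reach is not made up. A row lasts 1/10 s, in which the tool goes at most 50 mm and 8.59 degrees, less where a joint would pass 70% of its speed; a pose out of reach is approached as far as the arm can. A call is refused whole if a number of a shift passes 50 or a number of a turn 0.15, either way. A call with a gripper value outside its range is refused whole. The fingers move at their own pace and stop on an object; "newtons" is the grip in N (left out, the last holds). Time passes only in rows, so rows that do not move let the fingers close. It gives the time, the measured TCP pose, the force, the opening and the grip force at its end, in the units of the state.
- bot.get_state(): the state, without advancing time (a new reading comes with each control period).
- bot.get_image(name): name is "scene" or "top" or "wrist"; returns (picture, depth): 420x560x3 uint8, blue, green, red; 420x560 float32, mm along the optical axis (not along the pixel's ray), 0 where there is no reading.
- bot.get_calibration(name): a dict with "fx", "fy", "cx", "cy" (pixels), "pose" (4x4, takes a point from camera to world coordinates). Camera axes: x right, y down, z forward; pixel columns grow to the right and rows downward; lengths in mm; the calibration is good to about 2 mm. A picture is of the moment at which its call begins: read the wrist's pose just before it. get_calibration takes no time and is no camera call; for the wrist camera it gives the pose at the moment of the call.
- bot.job_done(): hands the job in; it is judged then, once.
The state is a dict: "time_s": time; "joint_positions": joint angles; "qd": joint speeds; "effort": joint torques, N m; "position": TCP position; "eef_rot": TCP orientation; "ft_force": force on the tool from outside, world axes, zero at the start; "torque": the same for the moment, N m; "grip_width": opening from 0.0 (shut) to 1.0 (fully open); "grip_force": force on a finger pad.
Only numpy, scipy, OpenCV 4.12 (cv2) and the standard library are available. Lean on these libraries where they do the work, as an engineer would, in place of code of your own. Each camera call takes 0.05 s, during which the arm holds its last target. There are 200 camera calls.

## Working session

There is one attempt and no reset: what is moved stays moved. The work goes in short steps, Python scripts to look and compute and a tool call to move; the robot and the scene stay as the last step left them, time stands still between calls to the robot, and variables do not carry over. Pictures are saved under pics/ and viewed, at most 10 in all, crops included, and the job is handed in when it is done.

Besides the shell and the picture viewer there is one more tool, called after "Request:" by a JSON object that holds its "name" and its "arguments", one argument or row to a line. send_rows: Moves the arm, as the interface text tells. Its arguments: {"type":"object","properties":{"plan":{"type":"array"},"newtons":{"type":"number"}},"required":["plan"]}

```bash
mkdir -p pics
cat > h.py <<'E'
import numpy as np, cv2
from workcell import bot
def snap(n):
    c=bot.get_calibration(n); im,d=bot.get_image(n)
    K=np.array([c['fx'],c['fy'],c['cx'],c['cy']]); T=np.array(c['pose'])
    v,u=np.mgrid[:420,:560]
    P=np.stack([(u-K[2])/K[0]*d,(v-K[3])/K[1]*d,d,np.ones_like(d)],-1)@T.T
    P=P[...,:3]; P[d==0]=np.nan
    return im,P,K,T
E
python3 - <<'E'
from h import *
for n in('scene','top'):
    im,P,K,T=snap(n); cv2.imwrite(f'pics/{n}.png',im); np.save(n+'.npy',P); print(n,T[:3].round(2).tolist())
s=bot.get_state(); print(s['time_s'],s['position'],s['eef_rot'],s['ft_force'])
E
```

```text
scene [[0.24, 0.57, -0.79, 1492.96], [0.97, -0.12, 0.21, -239.52], [0.02, -0.82, -0.58, 826.6]]
top [[-0.03, -0.99, 0.11, 369.87], [-1.0, 0.03, -0.01, 11.61], [0.01, -0.11, -0.99, 1532.62]]
0.1 [ 212.66992464 -640.0697396   221.82369687] [-1.79910729e+02  8.11691434e-03  1.83851971e+01] [0.11511747 0.51550063 1.29916514]
```

View pics/scene.png

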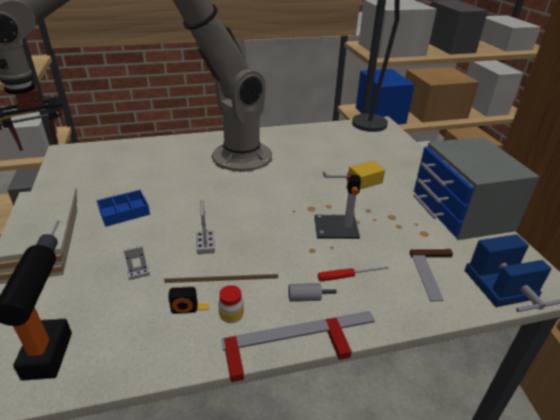

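View pics/top.png

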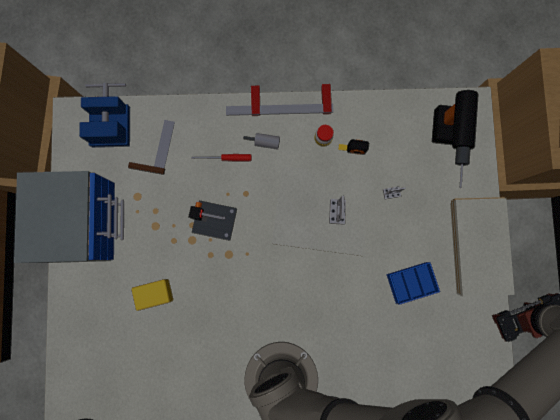

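Jig candidates: an upright jig at scene (205,230) / top (338,210), and a second one at scene (136,262) / top (393,192). The stand is at scene (340,215) / top (212,218). I'll check both in one close crop and measure them.

Run:
```python
from h import *
a=cv2.imread('pics/scene.png'); b=cv2.imread('pics/top.png')
A=cv2.resize(a[185:290,110:290],None,fx=4,fy=4,interpolation=3)[:300*2]
A=cv2.resize(a[190:285,110:290],(560,296),interpolation=3); B=cv2.resize(b[170:265,180:420],(747,296),interpolation=3)
A=cv2.copyMakeBorder(A,0,0,0,187,0)
cv2.imwrite('pics/crop.png',np.vstack([A,B]))
P=np.load('top.npy'); S=np.load('scene.npy')
def box(P,u0,u1,v0,v1,zmin):
    Q=P[v0:v1,u0:u1].reshape(-1,3); Q=Q[Q[:,2]>zmin]; return Q
print('panel z',[np.round(P[v,u]).tolist() for u,v in((300,225),(360,225),(380,210),(320,270),(310,180),(310,235))])
for nm,pb,sb in(('jigA',(320,355,190,230),(190,220,195,255)),('jigB',(378,410,180,205),(120,152,242,280)),('stand',(180,240,195,245),(312,362,165,240))):
    for Q,b_ in((P,pb),(S,sb)):
        q=box(Q,*b_,25 if nm!='stand' else 6)
        print(nm,len(q),'min',q.min(0).round(),'max',q.max(0).round())
        for lo in range(0,240,20):
            m=q[(q[:,2]>=lo)&(q[:,2]<lo+20)]
            if len(m)>3: print('  ',lo,len(m),m.mean(0).round(),m.min(0).round(),m.max(0).round())
```

```text
panel z [[489.0, -77.0, 18.0], [483.0, -273.0, 20.0], [532.0, -346.0, 1.0], [340.0, -139.0, -2.0], [637.0, -115.0, 20.0], [455.0, -109.0, 16.0]]
jigA 430 min [ 473. -249.   25.] max [ 593. -145.  161.]
   20 183 [ 526. -193.   35.] [ 473. -249.   25.] [ 593. -145.   40.]
   40 102 [ 528. -194.   46.] [ 489. -224.   40.] [ 568. -173.   60.]
   60 20 [ 529. -196.   67.] [ 494. -200.   60.] [ 564. -192.   78.]
   80 15 [ 519. -195.   93.] [ 494. -200.   85.] [ 563. -191.  100.]
   100 14 [ 525. -194.  110.] [ 497. -197.  101.] [ 561. -192.  119.]
   120 23 [ 522. -194.  128.] [ 495. -199.  120.] [ 557. -191.  137.]
   140 72 [ 530. -198.  151.] [ 495. -205.  141.] [ 563. -192.  158.]
jigA 498 min [ 489. -226.   25.] max [ 571. -171.  155.]
   20 278 [ 537. -199.   37.] [ 489. -226.   25.] [ 571. -171.   40.]
   40 69 [ 543. -199.   44.] [ 495. -220.   40.] [ 569. -175.   58.]
   60 24 [ 549. -199.   70.] [ 501. -205.   60.] [ 564. -192.   80.]
   80 21 [ 560. -200.   90.] [ 547. -205.   82.] [ 565. -196.  100.]
   100 27 [ 545. -199.  112.] [ 502. -206.  100.] [ 563. -191.  119.]
   120
[... 1413 characters left out ...]
. 130.   6.] max [580. 391. 204.]
   0 879 [518. 199.  12.] [252. 130.   6.] [580. 368.  19.]
   20 57 [472. 261.  30.] [258. 165.  20.] [535. 367.  40.]
   40 138 [369. 314.  53.] [250. 226.  40.] [534. 391.  60.]
   60 85 [409. 297.  66.] [256. 227.  60.] [534. 382.  80.]
   80 52 [527. 235.  90.] [506. 225.  80.] [534. 248. 100.]
   100 45 [527. 235. 110.] [508. 225. 100.] [537. 248. 119.]
   120 35 [528. 235. 127.] [515. 226. 120.] [538. 250. 140.]
   140 68 [538. 231. 152.] [501. 218. 142.] [555. 252. 160.]
   160 97 [536. 233. 170.] [510. 216. 160.] [555. 252. 180.]
   180 164 [516. 211. 186.] [499. 150. 180.] [541. 257. 199.]
   200 4 [500. 152. 202.] [496. 150. 201.] [501. 153. 204.]
```

View pics/crop.png

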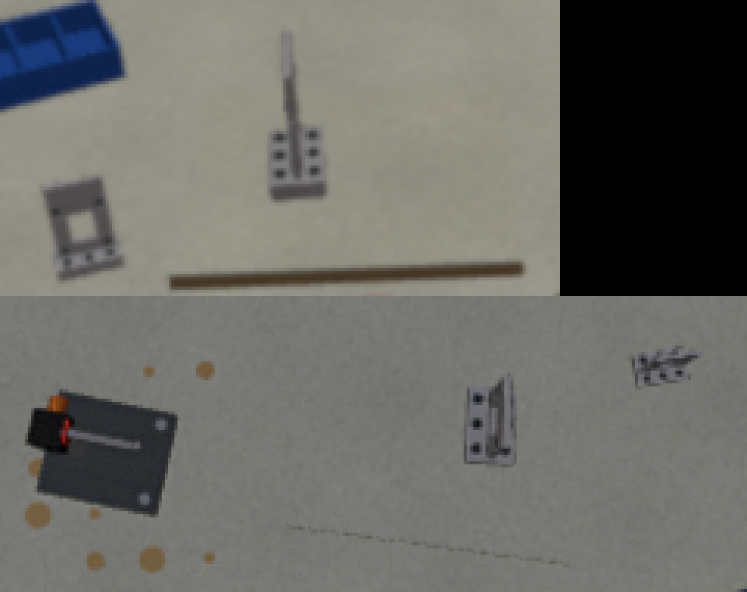

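The crop shows jig A at top (338,210), 134 mm tall on the panel (18 to 152 mm): this is the larger one, so I choose it. Jig B at (393,192) is only about 95 mm tall. The hook bar runs from the block at top (196,213) to its tip near (224,218). Next I fit jig yaw and hook axis.

Run:
```python
from h import *
P=np.load('top.npy'); S=np.load('scene.npy')
def ln(q):
    q=q.astype(np.float32); v=cv2.fitLine(q[:,:2],cv2.DIST_HUBER,0,.01,.01).ravel(); return v.round(3), np.degrees(np.arctan2(v[1],v[0])).round(1)
for Q,b,c in((P,(320,355,190,230),(180,240,195,245)),(S,(190,220,195,255),(312,362,165,240))):
    q=Q[b[2]:b[3],b[0]:b[1]].reshape(-1,3); t=q[q[:,2]>143]
    print('jig top',ln(t),t.min(0).round(),t.max(0).round(),'ztop',np.median(t[:,2]).round(1))
    f=q[(q[:,2]>30)&(q[:,2]<45)]; print(' foot',cv2.minAreaRect(f[:,:2].astype(np.float32)))
    q=Q[c[2]:c[3],c[0]:c[1]].reshape(-1,3); h=q[(q[:,2]>178)&(q[:,2]<200)&(q[:,1]<208)&(q[:,1]>160)]
    print('bar',len(h),ln(h),'z med/max',np.median(h[:,2]),np.percentile(h[:,2],[5,25,75,95]).round(1))
    k=q[(q[:,2]>140)&(q[:,1]>212)&(q[:,1]<270)]; print(' block',cv2.minAreaRect(k[:,:2].astype(np.float32)),np.nanpercentile(k[:,2],[2,98]))
    tp=q[(q[:,2]>150)&(q[:,1]<165)&(q[:,0]<520)]; print(' tip',tp.min(0).round(),tp.max(0).round())
    bs=q[(q[:,2]>7)&(q[:,2]<17)&(q[:,1]>120)&(q[:,1]<275)&(q[:,0]>430)]; print(' base',cv2.minAreaRect(bs[:,:2].astype(np.float32)))
```

```text
jig top (array([ 9.95000e-01, -1.03000e-01,  5.28413e+02, -1.97665e+02],
      dtype=float32), np.float32(-5.9)) [ 495. -205.  143.] [ 563. -192.  161.] ztop 152.3
 foot ((529.16357421875, -199.4813232421875), (49.904380798339844, 79.31996154785156), 87.1817626953125)
bar 45 (array([2.09000e-01, 9.78000e-01, 5.08142e+02, 1.83750e+02], dtype=float32), np.float32(77.9)) z med/max 190.9274955233218 [187.7 189.5 192.9 195.2]
 block ((527.8958740234375, 232.8807373046875), (43.19344711303711, 52.19483947753906), 78.8196792602539) [149.27286842 193.97930083]
 tip [497. 149. 185.] [507. 165. 207.]
 base ((511.9411315917969, 198.6268310546875), (149.15673828125, 155.14292907714844), 87.42176818847656)
jig top (array([ 9.99000e-01, -4.90000e-02,  5.33907e+02, -1.98341e+02],
      dtype=float32), np.float32(-2.8)) [ 496. -203.  144.] [ 566. -192.  155.] ztop 151.2
 foot ((529.009765625, -198.4005126953125), (49.69904327392578, 81.33457946777344), 85.44625854492188)
bar 49 (array([2.04000e-01, 9.79000e-01, 5.10120e+02, 1.84466e+02], dtype=float32), np.float32(78.2)) z med/max 188.97716047143172 [184.4 186.6 190.5 192.7]
 block ((528.0360107421875, 232.11203002929688), (43.33340072631836, 54.43648147583008), 78.42220306396484) [145.26378988 191.13921087]
 tip [496. 150. 183.] [508. 164. 204.]
 base ((513.8267822265625, 204.1112823486328), (129.9464569091797, 111.66361236572266), 77.29328155517578)
```

Request:
{"name": "send_rows", "arguments": {
  "plan": [50, 0, -5, 0, 0, 50, 0, -5, 0, 0, 50, -20, -5, 0, 0, 50, -40, -5, 0, 0, 40, -40, -5, 0, 0, 40, -40, -5, 0, 0, 40, -40, -5, 0, 0, 40, -40, -5, 0, 0]
}}

```text
time_s: 0.9
position: [462.1, -355.1, 258.6]
eef_rot: [-180.0, 0.0, 18.4]
ft_force: [1.0, 0.8, -0.2]
grip_width: 0.998
grip_force: 0.0
```

Request:
{"name": "send_rows", "arguments": {
  "plan": [0, 0, 0, 0.13, 60, 0, 0, 0, 0.13, 60, 0, 0, 0, 0.13, 60, 14, -40, 0, 0, 60, 14, -40, 0, 0, 60, 14, -40, 0, 0, 60, 14, -41, 0, 0, 60, 0, 0, 0, 0, 60]
}}

```text
time_s: 1.7
position: [531.2, -192.9, 258.5]
eef_rot: [-179.8, -0.0, -3.4]
ft_force: [-0.1, 1.1, -0.6]
grip_width: 0.764
grip_force: 0.0
```

Run:
```python
from h import *
s=bot.get_state(); print(s['position'],s['eef_rot'],s['ft_force'],s['grip_width'])
im,P,K,T=snap('wrist'); print(T.round(2).tolist())
cv2.imwrite('pics/w1.png',im); np.save('w1.npy',P)
q=P.reshape(-1,3); q=q[(abs(q[:,0]-530)<70)&(abs(q[:,1]+198)<60)]
t=q[(q[:,2]>140)&(q[:,2]<165)]; print(len(t),np.median(t[:,2]),t.min(0),t.max(0),cv2.minAreaRect(t[:,:2].astype(np.float32)))
f=q[(q[:,2]>32)&(q[:,2]<45)]; print(cv2.minAreaRect(f[:,:2].astype(np.float32)))
```

```text
[ 531.15409823 -192.91573505  258.51008854] [-1.79806759e+02 -3.02647627e-02 -3.37327339e+00] [-0.06855032  1.05100774 -0.55168123] 0.7635591676352305
[[-0.06, -0.95, -0.3, 612.3], [-1.0, 0.05, 0.02, -197.01], [-0.0, 0.3, -0.95, 420.82], [0.0, 0.0, 0.0, 1.0]]
579 151.9631976006969 [ 493.52405446 -203.6498402   140.42123099] [ 563.22137812 -191.1930118   154.33069362] ((528.4042358398438, -197.57083129882812), (7.962033748626709, 69.92902374267578), 85.47325897216797)
((528.0222778320312, -197.88446044921875), (49.75228500366211, 80.20401000976562), 85.878173828125)
```

View pics/w1.png

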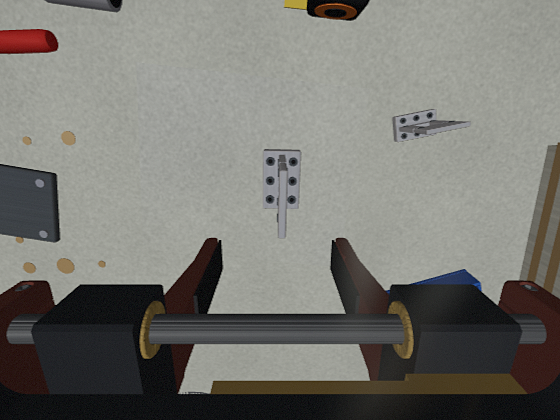

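The wrist view shows the jig at pixel (283,200), centred between the fingers, with the plate along the tool x axis. I'll correct by (-2.5, +5) mm, descend 145 mm and grip.

Request:
{"name": "send_rows", "arguments": {
  "plan": [-2.5, 5, 20, 0.016, 60, 0, 0, 40, 0, 60, 0, 0, 40, 0, 60, 0, 0, 30, 0, 60, 0, 0, 15, 0, 60, 0, 0, 0, 0, 60, 0, 0, 0, 0, 255, 0, 0, 0, 0, 255],
  "newtons": 40
}}

```text
time_s: 2.55
position: [526.5, -206.2, 115.0]
eef_rot: [180.0, -0.1, -4.9]
ft_force: [-0.2, 0.4, -0.0]
grip_width: 0.62
grip_force: 0.0
```

Request:
{"name": "send_rows", "arguments": {
  "plan": [0, 0, 0, 0, 255, 0, 0, 0, 0, 255, 0, 0, 0, 0, 255, 0, 0, 0, 0, 255, 0, 0, 0, 0, 255, 0, 0, 0, 0, 255],
  "newtons": 40
}}

```text
time_s: 3.15
position: [525.9, -204.9, 113.7]
eef_rot: [-180.0, 0.0, -4.9]
ft_force: [-0.6, -6.8, -3.4]
grip_width: 0.091
grip_force: 40.4
```

Request:
{"name": "send_rows", "arguments": {
  "plan": [0, 0, -10, 0, 255, 0, 0, -20, 0, 255, 0, 0, -35, 0, 255, 0, 0, -35, 0, 255, 0, 0, -20, 0, 255, 0, 0, 0, 0, 255, 0, 0, 0, 0, 255, 0, 0, 0, 0, 255]
}}

```text
time_s: 3.95
position: [524.6, -204.9, 231.9]
eef_rot: [-180.0, 0.2, -4.9]
ft_force: [0.2, -0.3, -3.4]
grip_width: 0.084
grip_force: 40.0
```

Run:
```python
from h import *
s=bot.get_state(); p=s['position'];print(p,s['eef_rot'],s['ft_force'],s['torque'],s['grip_width'])
for n in('scene','wrist'):
    im,P,K,T=snap(n); cv2.imwrite(f'pics/l_{n}.png',im); np.save(f'l_{n}.npy',P)
    q=P.reshape(-1,3); q=q[(abs(q[:,0]-p[0])<60)&(abs(q[:,1]-p[1])<45)&(q[:,2]>90)&(q[:,2]<p[2]+20)]
    print(n,len(q),q.min(0).round(),q.max(0).round())
    for z in range(100,250,15):
        m=q[(q[:,2]>=z)&(q[:,2]<z+15)]
        if len(m)>8: print(z,len(m),[np.round(x,1) for x in cv2.minAreaRect(m[:,:2].astype(np.float32))])
a=cv2.imread('pics/l_scene.png'); b=cv2.imread('pics/l_wrist.png')
cv2.imwrite('pics/l.png',np.hstack([cv2.resize(a[120:270,140:260],(320,400)),cv2.resize(b,(480,400))]))
```

```text
[ 524.57795525 -204.93076757  231.91162787] [-179.96501193    0.19050205   -4.8835367 ] [ 0.15547243 -0.30458431 -3.43664256] [ 0.02734624  0.06910234 -0.01322803] 0.08441169311437678
scene 537 [ 484. -232.  137.] [ 569. -177.  252.]
130 40 [array([ 564. , -208.9]), array([46.8,  7.1]), np.float64(86.5)]
145 313 [array([ 526.8, -204.2]), array([48.3, 82.6]), np.float64(84.7)]
160 41 [array([ 530. , -206.2]), array([41.1, 66.5]), np.float64(89.0)]
175 17 [array([ 536.4, -203. ]), array([ 5.3, 52.9]), np.float64(78.9)]
190 26 [array([ 528.5, -202.9]), array([ 7.8, 67.6]), np.float64(81.3)]
205 15 [array([ 559.2, -207. ]), array([6.1, 4.1]), np.float64(67.8)]
220 24 [array([ 544.2, -203.9]), array([36.7, 17.2]), np.float64(4.1)]
235 52 [array([ 536.5, -205.9]), array([25.3, 49.4]), np.float64(83.1)]
wrist 4385 [ 485. -232.  137.] [ 568. -176.  252.]
130 54 [array([ 565.5, -206.9]), array([47.6,  0.9]), np.float64(85.9)]
145 3422 [array([ 526.6, -204.2]), array([50., 79.]), np.float64(85.2)]
160 75 [array([ 532.3, -205.9]), array([34.1, 57.5]), np.float64(85.4)]
175 42 [array([ 560.8, -206.8]), array([7.4, 0.4]), np.float64(85.7)]
190 56 [array([ 560.9, -207.1]), array([7.8, 0.8]), np.float64(87.9)]
205 64 [array([ 561. , -207.1]), array([7.3, 0.7]), np.float64(86.7)]
220 148 [array([ 547.3, -207. ]), array([24.4, 27.8]), np.float64(80.1)]
235 451 [array([ 544.5, -209.2]), array([24. , 30.1]), np.float64(65.6)]
```

View pics/l.png

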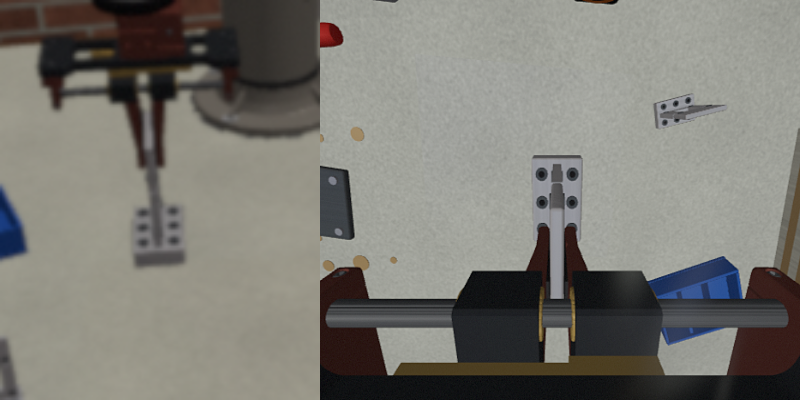

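The jig is held upright, with its foot at wrist-view (555,195) of the composite. I'll rotate to the hook axis and carry it to a pre-entry point in front of the tip.

Request:
{"name": "send_rows", "arguments": {
  "plan": [0, 0, 0, 0.122, 255, -5, -15, 0, 0, 255, -10, -30, 0, 0, 255, -14, -43, 0, 0, 255, -14, -43, 0, 0, 255, -14, -43, 0, 0, 255, -14, -43, 0, 0, 255, -14, -43, 0, 0, 255]
}}

```text
time_s: 4.85
position: [494.8, 69.4, 233.4]
eef_rot: [180.0, 0.0, -11.7]
ft_force: [1.4, 0.3, -4.0]
grip_width: 0.091
grip_force: 40.0
```

Request:
{"name": "send_rows", "arguments": {
  "plan": [-8, -26, 0, 0, 255, -5, -16, 3, 0, 255, 0, 0, 0, 0, 255, 0, 0, 0, 0, 255, 0, 0, 0, 0, 255, 0, 0, 0, 0, 255]
}}

```text
time_s: 5.45
position: [492.2, 109.3, 230.7]
eef_rot: [180.0, -0.0, -12.0]
ft_force: [0.5, -0.7, -4.6]
grip_width: 0.091
grip_force: 40.0
```

Run:
```python
from h import *
s=bot.get_state(); p=s['position'];print(p,s['eef_rot'],s['ft_force'],s['grip_width'])
A=[]
for n in('wrist','top','scene'):
    im,P,K,T=snap(n); cv2.imwrite(f'pics/p_{n}.png',im); np.save(f'p_{n}.npy',P); A.append(im)
    q=P.reshape(-1,3); u=np.array([.2065,.978]); w=np.array([.978,-.2065]); o=np.array([521,240.7])
    X=(q[:,:2]-o)@u; Y=(q[:,:2]-o)@w; z=q[:,2]
    b=(abs(Y)<12)&(X>-82)&(X<-28)&(z>175)&(z<200); print(n,'bar',b.sum())
    if b.sum()>5: print('  Y',np.percentile(Y[b],[5,50,95]).round(1),'z',np.percentile(z[b],[50,90]).round(1),cv2.fitLine(q[b][:,:2].astype(np.float32),cv2.DIST_HUBER,0,.01,.01).ravel().round(3))
    t=(abs(Y)<12)&(X<-82)&(X>-105)&(z>180)&(z<215)
    if t.sum()>3: print('  tip X',X[t].min().round(1),np.percentile(z[t],[50,95]).round(1))
    k=(abs(Y)<16)&(X>-30)&(X<30)&(z>150)&(z<215)
    if k.sum()>3: print('  block X',np.percentile(X[k],[1,5,95]).round(1),'z',np.percentile(z[k],[50,95]).round(1))
    f=(abs(Y)<50)&(X<-100)&(X>-170)&(z>140)&(z<160)
    if f.sum()>9: print('  foot',cv2.minAreaRect(np.c_[X,Y][f].astype(np.float32)),np.percentile(z[f],[50,95]).round(1))
cv2.imwrite('pics/p.png',np.hstack([A[0],cv2.resize(A[2][120:260,270:350],(240,420))]))
```

```text
[492.20662661 109.26425516 230.6802107 ] [ 1.79976100e+02 -1.76952010e-03 -1.19589377e+01] [ 0.53995755 -0.721972   -4.60850295] 0.09116678322702056
wrist bar 764
  Y [-4.4 -0.4  2.2] z [190.5 191.7] [2.34000e-01 9.72000e-01 5.09224e+02 1.86889e+02]
  tip X -93.3 [200.  203.3]
  block X [-28.3 -22.7  12.4] z [183.6 193.7]
  foot ((-133.88687133789062, 1.0949783325195312), (78.60955047607422, 50.071258544921875), 89.99034881591797) [156.  157.9]
top bar 0
  block X [-15.4 -14.1  13.5] z [184.4 188.6]
scene bar 57
  Y [-3.4  0.2  3.7] z [188.8 191.4] [2.20000e-01 9.76000e-01 5.09721e+02 1.87557e+02]
  tip X -93.1 [193.  203.2]
  block X [-28.5 -23.6  12. ] z [181.2 190.7]
  foot ((-134.5062255859375, 1.5815620422363281), (84.81542205810547, 50.94908142089844), 89.56195068359375) [155.  158.4]
```

View pics/p.png

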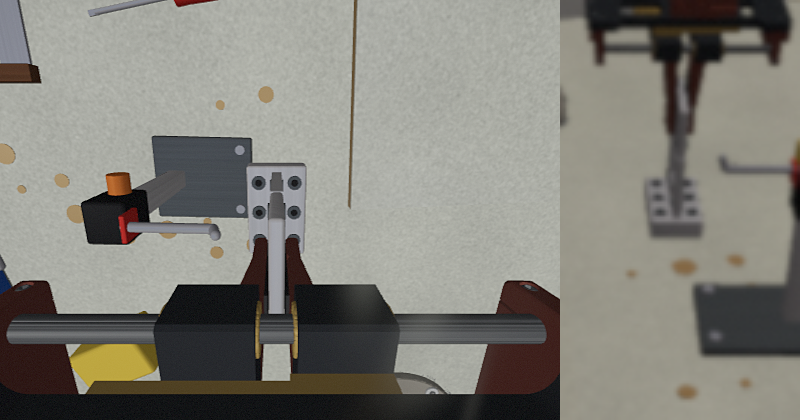

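The composite shows the hook bar at (135–215, 228) and its tip at (215,233), with the jig's foot at (277,205), clear of the tip. The window is in line to about 1 mm. I'll lower 4 mm and slide in 76 mm.

Request:
{"name": "send_rows", "arguments": {
  "plan": [-1.3, 0, 4, 0, 255, 0, -10, 0, 0, 255, 0, -14, 0, 0, 255, 0, -14, 0, 0, 255, 0, -14, 0, 0, 255, 0, -12, 0, 0, 255, 0, -8, 0, 0, 255, 0, -4, 0, 0, 255]
}}

```text
time_s: 6.4
position: [506.5, 186.4, 226.6]
eef_rot: [-180.0, 0.0, -11.8]
ft_force: [-0.2, 0.2, -4.1]
grip_width: 0.087
grip_force: 40.0
```

Request:
{"name": "send_rows", "arguments": {
  "plan": [0, 0, 0, 0, 255, 0, 0, 0, 0, 255, 0, 0, 0, 0, 255, 0, 0, 0, 0, 255]
}}

```text
time_s: 6.8
position: [506.5, 184.5, 226.7]
eef_rot: [180.0, -0.0, -11.9]
ft_force: [0.5, -0.4, -4.5]
grip_width: 0.091
grip_force: 40.0
```

Run:
```python
from h import *
s=bot.get_state(); p=s['position'];print(p,s['eef_rot'],s['ft_force'],s['torque'],s['grip_width'])
for n in('wrist','scene'):
    im,P,K,T=snap(n); cv2.imwrite(f'pics/i_{n}.png',im)
    q=P.reshape(-1,3); u=np.array([.2065,.978]); w=np.array([.978,-.2065]); o=np.array([521,240.7])
    X=(q[:,:2]-o)@u; Y=(q[:,:2]-o)@w; z=q[:,2]
    f=(abs(Y)<50)&(X<-25)&(X>-100)&(z>140)&(z<160)
    if f.sum()>9: print(n,'  foot',cv2.minAreaRect(np.c_[X,Y][f].astype(np.float32)),np.percentile(z[f],[50,95]).round(1))
a=cv2.imread('pics/i_scene.png');b=cv2.imread('pics/i_wrist.png')
cv2.imwrite('pics/i.png',np.hstack([cv2.resize(a[120:260,280:380],(300,420),interpolation=3),cv2.resize(b[80:320,80:360],(490,420))]))
```

```text
[506.48979146 184.48517618 226.733335  ] [ 1.79982387e+02 -3.32562118e-03 -1.19238577e+01] [ 0.4924717  -0.38508107 -4.47563925] [ 0.03909132  0.0392852  -0.0065714 ] 0.09122769443024208
wrist   foot ((-57.29563903808594, -0.5937690734863281), (78.9132308959961, 50.16876983642578), 89.83539581298828) [152.1 154. ]
scene   foot ((-58.79645538330078, 0.12240982055664062), (50.019710540771484, 82.11510467529297), 1.0222841501235962) [151.3 155.2]
```

View pics/i.png

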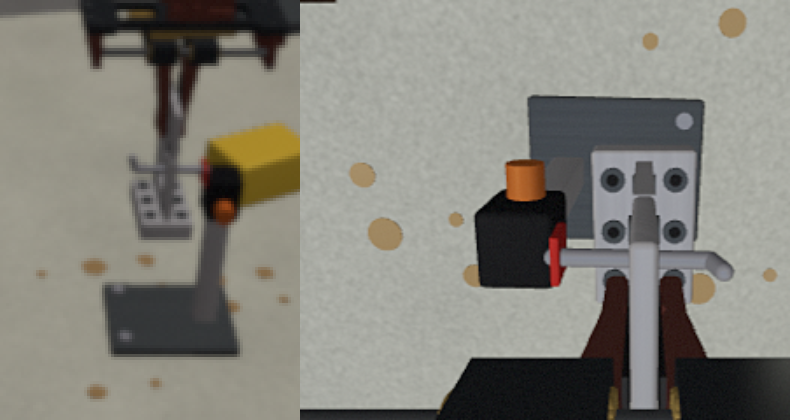

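The hook passes through the window: bar at (565–730, 260), plate crossing at (645,260), which is X = -58. Now I'll lower it.

Request:
{"name": "send_rows", "arguments": {
  "plan": [0, 0, 6, 0, 255, 0, 0, 8, 0, 255, 0, 0, 5, 0, 255, 0, 0, 1, 0, 255, 0, 0, 0, 0, 255, 0, 0, 0, 0, 255]
}}

```text
time_s: 7.5
position: [506.6, 185.2, 206.8]
eef_rot: [-180.0, -0.0, -11.9]
ft_force: [0.8, -0.5, -4.8]
grip_width: 0.089
grip_force: 40.0
```

Request:
{"name": "send_rows", "arguments": {
  "plan": [0, 0, 1, 0, 255, 0, 0, 0, 0, 255, 0, 0, 1, 0, 255, 0, 0, 0, 0, 255]
}}

```text
time_s: 7.9
position: [506.4, 185.1, 204.7]
eef_rot: [180.0, 0.0, -11.9]
ft_force: [-0.8, 1.0, -3.2]
grip_width: 0.089
grip_force: 40.0
```

Request:
{"name": "send_rows", "arguments": {
  "plan": [0, 0, 1, 0, 255, 0, 0, 0, 0, 255, 0, 0, 0, 0, 255]
}}

```text
time_s: 8.2
position: [506.4, 185.1, 203.7]
eef_rot: [180.0, 0.0, -11.9]
ft_force: [0.4, 0.4, -3.6]
grip_width: 0.09
grip_force: 40.0
```

Request:
{"name": "send_rows", "arguments": {
  "plan": [0, 0, 1, 0, 255, 0, 0, 0, 0, 255, 0, 0, 0, 0, 255]
}}

```text
time_s: 8.5
position: [506.5, 185.1, 202.7]
eef_rot: [180.0, -0.0, -11.9]
ft_force: [0.2, -0.3, -4.2]
grip_width: 0.089
grip_force: 40.0
```

Request:
{"name": "send_rows", "arguments": {
  "plan": [0, 0, 1, 0, 255, 0, 0, 0, 0, 255, 0, 0, 0, 0, 255]
}}

```text
time_s: 8.8
position: [506.6, 185.2, 201.9]
eef_rot: [-180.0, -0.0, -11.9]
ft_force: [-0.8, 0.3, -1.8]
grip_width: 0.091
grip_force: 40.0
```

Request:
{"name": "send_rows", "arguments": {
  "plan": [0, 0, 1, 0, 255, 0, 0, 0, 0, 255, 0, 0, 0, 0, 255]
}}

```text
time_s: 9.1
position: [506.7, 185.2, 201.1]
eef_rot: [-180.0, -0.0, -11.9]
ft_force: [-1.1, -0.5, 2.8]
grip_width: 0.09
grip_force: 40.0
```

Request:
{"name": "send_rows", "arguments": {
  "plan": [0, 0, 1, 0, 255, 0, 0, 0, 0, 255, 0, 0, 0, 0, 255]
}}

```text
time_s: 9.4
position: [506.6, 185.2, 199.8]
eef_rot: [-180.0, -0.0, -11.9]
ft_force: [-1.0, -0.9, 2.4]
grip_width: 0.09
grip_force: 40.0
```

Request:
{"name": "send_rows", "arguments": {
  "plan": [0, 0, 1, 0, 255, 0, 0, 0, 0, 255, 0, 0, 0, 0, 255]
}}

```text
time_s: 9.7
position: [506.6, 185.1, 198.7]
eef_rot: [-180.0, -0.0, -11.9]
ft_force: [-0.4, -0.3, 1.2]
grip_width: 0.091
grip_force: 40.0
```

Request:
{"name": "send_rows", "arguments": {
  "plan": [0, 0, 0.5, 0, 255, 0, 0, 0.5, 0, 255, 0, 0, 0.5, 0, 255, 0, 0, 0.5, 0, 255, 0, 0, 0.5, 0, 255, 0, 0, 0, 0, 255]
}}

```text
time_s: 10.3
position: [506.6, 185.2, 196.2]
eef_rot: [-180.0, -0.0, -11.9]
ft_force: [0.3, 0.4, 1.0]
grip_width: 0.088
grip_force: 40.0
```

Request:
{"name": "send_rows", "arguments": {
  "plan": [0, 0, 0.5, 0, 255, 0, 0, 0.5, 0, 255, 0, 0, 0.5, 0, 255, 0, 0, 0.5, 0, 255, 0, 0, 0, 0, 255]
}}

```text
time_s: 10.8
position: [506.5, 185.2, 194.2]
eef_rot: [-180.0, -0.0, -11.9]
ft_force: [0.8, -0.7, 1.8]
grip_width: 0.09
grip_force: 40.0
```

Request:
{"name": "send_rows", "arguments": {
  "plan": [0, 0, 0.5, 0, 255, 0, 0, 0.5, 0, 255, 0, 0, 0, 0, 255]
}}

```text
time_s: 11.1
position: [506.5, 185.2, 193.2]
eef_rot: [-180.0, -0.0, -11.9]
ft_force: [0.9, 0.6, 1.0]
grip_width: 0.087
grip_force: 40.0
```

Request:
{"name": "send_rows", "arguments": {
  "plan": [0, 0, 0.5, 0, 255, 0, 0, 0.5, 0, 255, 0, 0, 0, 0, 255]
}}

```text
time_s: 11.4
position: [506.5, 185.2, 192.2]
eef_rot: [-180.0, -0.0, -11.9]
ft_force: [1.2, 0.3, 2.1]
grip_width: 0.089
grip_force: 40.0
```

Request:
{"name": "send_rows", "arguments": {
  "plan": [0, 0, 0.5, 0, 255, 0, 0, 0.5, 0, 255, 0, 0, 0, 0, 255]
}}

```text
time_s: 11.7
position: [506.5, 185.1, 191.2]
eef_rot: [-180.0, -0.0, -11.9]
ft_force: [0.6, -0.6, 2.0]
grip_width: 0.088
grip_force: 40.0
```

Request:
{"name": "send_rows", "arguments": {
  "plan": [0, 0, 0.5, 0, 255, 0, 0, 0, 0, 255, 0, 0, 0, 0, 255]
}}

```text
time_s: 12.0
position: [506.5, 185.2, 190.7]
eef_rot: [-180.0, -0.0, -11.9]
ft_force: [0.3, 0.3, 2.3]
grip_width: 0.088
grip_force: 40.0
```

Request:
{"name": "send_rows", "arguments": {
  "plan": [0, 0, 0.5, 0, 255, 0, 0, 0, 0, 255, 0, 0, 0, 0, 255]
}}

```text
time_s: 12.3
position: [506.5, 185.1, 190.2]
eef_rot: [-180.0, -0.0, -11.9]
ft_force: [1.7, 0.5, 1.8]
grip_width: 0.088
grip_force: 40.0
```

Request:
{"name": "send_rows", "arguments": {
  "plan": [0, 0, 0.5, 0, 255, 0, 0, 0, 0, 255, 0, 0, 0, 0, 255]
}}

```text
time_s: 12.6
position: [506.5, 185.1, 189.7]
eef_rot: [-180.0, -0.0, -11.9]
ft_force: [1.5, 0.7, 1.6]
grip_width: 0.087
grip_force: 40.0
```

Request:
{"name": "send_rows", "arguments": {
  "plan": [0, 0, 0.5, 0, 255, 0, 0, 0, 0, 255, 0, 0, 0, 0, 255]
}}

```text
time_s: 12.9
position: [506.5, 185.1, 189.2]
eef_rot: [-180.0, -0.0, -11.9]
ft_force: [0.6, 0.6, 1.6]
grip_width: 0.085
grip_force: 40.0
```

Request:
{"name": "send_rows", "arguments": {
  "plan": [0, 0, 0.5, 0, 255, 0, 0, 0, 0, 255, 0, 0, 0, 0, 255]
}}

```text
time_s: 13.2
position: [506.5, 185.2, 188.7]
eef_rot: [-180.0, -0.0, -11.9]
ft_force: [1.3, 1.3, 2.2]
grip_width: 0.09
grip_force: 40.0
```

Request:
{"name": "send_rows", "arguments": {
  "plan": [0, 0, 0.5, 0, 255, 0, 0, 0, 0, 255, 0, 0, 0, 0, 255]
}}

```text
time_s: 13.5
position: [506.5, 185.2, 188.2]
eef_rot: [-180.0, -0.0, -11.9]
ft_force: [1.2, 1.7, 1.9]
grip_width: 0.087
grip_force: 40.0
```

Request:
{"name": "send_rows", "arguments": {
  "plan": [0, 0, 0.5, 0, 255, 0, 0, 0, 0, 255, 0, 0, 0, 0, 255]
}}

```text
time_s: 13.8
position: [506.5, 185.1, 187.9]
eef_rot: [-180.0, -0.0, -11.9]
ft_force: [0.4, 0.1, 3.5]
grip_width: 0.091
grip_force: 40.0
```

Request:
{"name": "send_rows", "arguments": {
  "plan": [0, 0, 0.4, 0, 255, 0, 0, 0, 0, 255, 0, 0, 0, 0, 255]
}}

```text
time_s: 14.1
position: [506.6, 185.2, 187.7]
eef_rot: [-180.0, -0.0, -11.9]
ft_force: [-0.0, -0.7, 6.6]
grip_width: 0.09
grip_force: 40.0
```

The force is rising against the stop, with about 10 N on the hook. I'll hold it there.

Request:
{"name": "send_rows", "arguments": {
  "plan": [0, 0, 0, 0, 255, 0, 0, 0, 0, 255, 0, 0, 0, 0, 255, 0, 0, 0, 0, 255, 0, 0, 0, 0, 255, 0, 0, 0, 0, 255]
}}

```text
time_s: 14.7
position: [506.6, 185.1, 187.8]
eef_rot: [-180.0, -0.0, -11.9]
ft_force: [-0.7, 0.1, 7.1]
grip_width: 0.091
grip_force: 40.0
```

Request:
{"name": "send_rows", "arguments": {
  "plan": [0, 0, 0, 0, 255, 0, 0, 0, 0, 255, 0, 0, 0, 0, 255, 0, 0, 0, 0, 255, 0, 0, 0, 0, 255, 0, 0, 0, 0, 255, 0, 0, 0, 0, 255, 0, 0, 0, 0, 255]
}}

```text
time_s: 15.5
position: [506.6, 185.2, 187.8]
eef_rot: [-180.0, -0.0, -11.9]
ft_force: [0.8, -0.4, 6.2]
grip_width: 0.089
grip_force: 40.0
```

Request:
{"name": "send_rows", "arguments": {
  "plan": [0, 0, -0.4, 0, 255, 0, 0, -0.4, 0, 255, 0, 0, 0, 0, 255, 0, 0, 0, 0, 255, 0, 0, 0, 0, 255]
}}

```text
time_s: 16.0
position: [506.5, 185.1, 188.0]
eef_rot: [180.0, 0.0, -11.9]
ft_force: [2.3, 2.1, 1.8]
grip_width: 0.09
grip_force: 40.0
```

Request:
{"name": "send_rows", "arguments": {
  "plan": [0, 0, -0.3, 0, 255, 0, 0, 0, 0, 255, 0, 0, 0, 0, 255],
  "newtons": 15
}}

```text
time_s: 16.3
position: [506.3, 185.0, 188.1]
eef_rot: [180.0, 0.0, -11.9]
ft_force: [1.2, 1.5, -0.8]
grip_width: 0.089
grip_force: 15.0
```

Request:
{"name": "send_rows", "arguments": {
  "plan": [0, 0, 0, 0, 255, 0, 0, 0, 0, 232, 0, 0, 0, 0, 228, 0, 0, 0, 0, 224, 0, 0, 0, 0, 218, 0, 0, 0, 0, 210, 0, 0, 0, 0, 200, 0, 0, 0, 0, 198],
  "newtons": 5
}}

```text
time_s: 17.1
position: [506.4, 185.1, 188.4]
eef_rot: [180.0, 0.0, -11.9]
ft_force: [1.0, -0.3, -0.3]
grip_width: 0.224
grip_force: 0.0
```

```bash
cat > v.py <<'E'
from h import *
import sys
s=bot.get_state(); p=s['position'];print(s['time_s'],p,s['ft_force'],s['grip_width'],s['grip_force'])
for n in('wrist','scene'):
    im,P,K,T=snap(n); cv2.imwrite(f'pics/r_{n}.png',im)
    q=P.reshape(-1,3); u=np.array([.2065,.978]); w=np.array([.978,-.2065]); o=np.array([521,240.7])
    X=(q[:,:2]-o)@u; Y=(q[:,:2]-o)@w; z=q[:,2]
    f=(abs(Y)<50)&(X<-25)&(X>-100)&(z>105)&(z<125)
    if f.sum()>9: print(n,'  foot',cv2.minAreaRect(np.c_[X,Y][f].astype(np.float32)),np.percentile(z[f],[50,95]).round(1))
    f=(abs(Y)<50)&(X<-45)&(X>-70)&(z>215)&(z<240)
    if f.sum()>9: print(n,'  top',cv2.minAreaRect(np.c_[X,Y][f].astype(np.float32)),np.percentile(z[f],[50,95]).round(1))
a=cv2.imread('pics/r_scene.png');b=cv2.imread('pics/r_wrist.png')
cv2.imwrite('pics/'+sys.argv[1],np.hstack([cv2.resize(a[120:260,280:380],(300,420),interpolation=3),cv2.resize(b[80:320,80:360],(490,420))]))
E
python3 v.py r1.png
```

```text
17.1 [506.43520617 185.08872957 188.42503773] [ 1.04208816 -0.30037602 -0.32772013] 0.22386999259184562 0.0
wrist   foot ((-56.83155059814453, -0.9918785095214844), (78.92037200927734, 50.06243896484375), 89.82705688476562) [113.5 115.4]
wrist   top ((-57.524688720703125, 7.612932205200195), (24.71839714050293, 52.252281188964844), 9.917699813842773) [227.1 236.3]
scene   foot ((-58.47868728637695, 0.19777297973632812), (50.68196105957031, 81.44065856933594), 0.8672598004341125) [113.1 118.8]
scene   top ((-55.89392852783203, 1.67529296875), (24.94260597229004, 70.33550262451172), 15.332464218139648) [226.3 235.1]
```

View pics/r1.png

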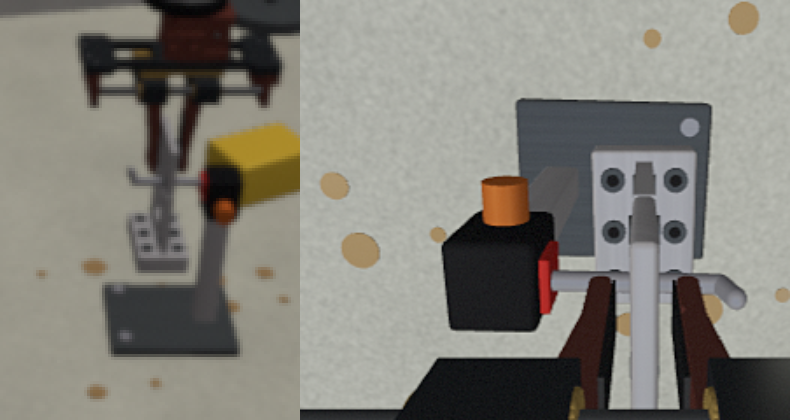

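The jig hangs on the bar, at (645,280) in the wrist crop, with both fingers clear of the plate. I'll withdraw straight up.

Request:
{"name": "send_rows", "arguments": {
  "plan": [0, 0, -4, 0, 198, 0, 0, -8, 0, 198, 0, 0, -15, 0, 198, 0, 0, -25, 0, 198, 0, 0, -35, 0, 198, 0, 0, -35, 0, 198, 0, 0, -20, 0, 198, 0, 0, 0, 0, 198]
}}

```text
time_s: 18.0
position: [508.0, 186.0, 334.5]
eef_rot: [-179.8, -0.3, -11.9]
ft_force: [-1.0, -0.4, 0.8]
grip_width: 0.223
grip_force: 0.0
```

Request:
{"name": "send_rows", "arguments": {
  "plan": [0, 0, 0, 0, 198, 0, 0, 0, 0, 198, 0, 0, 0, 0, 198, 0, 0, 0, 0, 198, 0, 0, 0, 0, 198, 0, 0, 0, 0, 198, 0, 0, 0, 0, 198, 0, 0, 0, 0, 198]
}}

```text
time_s: 18.8
position: [506.5, 185.1, 330.4]
eef_rot: [-180.0, 0.0, -11.9]
ft_force: [-0.5, 0.3, -0.4]
grip_width: 0.226
grip_force: 0.0
```

```bash
python3 v.py r2.png; sleep 0.1; python3 v.py r3.png
```

```text
18.8 [506.4907492  185.12466506 330.4050868 ] [-0.47223466  0.27615764 -0.38282115] 0.22590515778123268 0.0
wrist   foot ((-56.882442474365234, -1.6410903930664062), (79.80784606933594, 49.73381805419922), 89.71336364746094) [113.5 115.6]
wrist   top ((-56.7418098449707, -1.0628204345703125), (6.954733848571777, 69.22857666015625), 0.02112642489373684) [227.1 228.3]
scene   foot ((-57.634002685546875, 0.6123390197753906), (50.46913528442383, 80.26468658447266), 0.42195403575897217) [113.  117.8]
scene   top ((-57.814273834228516, -1.1460494995117188), (8.734678268432617, 70.84709167480469), 0.19735009968280792) [225.7 228.9]
18.9 [506.47209531 185.1145981  330.45351234] [0.43378627 0.06271027 0.20701002] 0.22467540875508232 0.0
wrist   foot ((-56.90431213378906, -1.5979957580566406), (79.70793151855469, 49.80922317504883), 89.6922836303711) [113.6 115.6]
wrist   top ((-56.73528289794922, -0.886444091796875), (6.956811904907227, 69.50630950927734), 0.02388458140194416) [227.2 228.2]
scene   foot ((-58.37036895751953, -0.7304534912109375), (48.95383071899414, 82.82115936279297), 0.19424310326576233) [113. 118.]
scene   top ((-58.160579681396484, -0.11820220947265625), (68.92021179199219, 9.180184364318848), 89.29190063476562) [225.9 228.7]
```

View pics/r2.png

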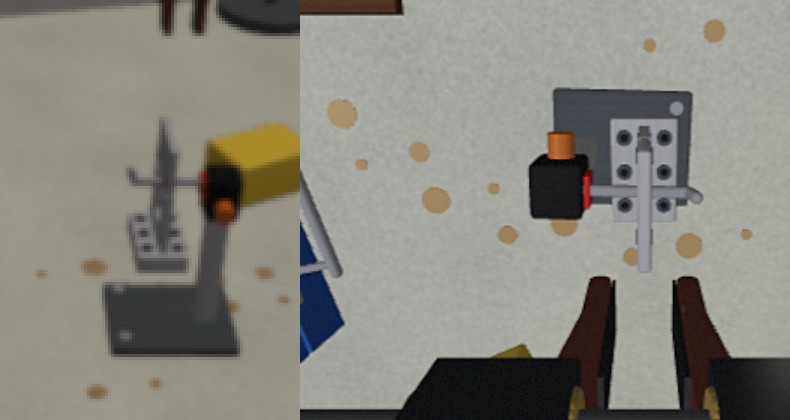

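The jig hangs still and upright at (645,190), about X = -57 mm from the post axis, and the gripper is well clear.

```bash
python3 -c "from workcell import bot; print(bot.job_done())"
```

```text
the job is handed in; nothing more can be done
None
```

The larger jig hangs still on the hook, which slid about 14 mm until it bore on its stop; I held a steady pull of about 10 N there for about 1.4 s before letting go, and handed the job in at about 19 s on the robot's clock.

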